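Draw the sprung pointer to the blank's length mark and hold

ROBOT

A 6-joint arm with a two-finger parallel gripper is mounted at the origin on the work surface. World frame = base frame: x ahead of the robot, y to its left, z up, the work surface at z = 0. Lengths are in m, angles in rad, forces in N, time in s.
With the tool pointing down it reaches from about 0.25 to 0.725 m from the base axis. Payload 4 kg.
Tool frame: the origin (TCP) lies on the centre line of the jaws, within the pads' length; the fingertips stand 17 mm ahead of it and the grasp point (between the pads) lies 2 mm behind it; z points along the fingers, y is the line along which they close (so a half turn about z gives the same grasp; the last joint's range is limited). The gripper opens to 85 mm and grips with 20 to 120 N. Pads are 22 mm wide; open, the fingers measure 114 mm over their backs; the gripper's body (76 mm by 85 mm) begins 54 mm behind the grasp point. The pads swing forward as they close: fully open they stand 13 mm farther back than shut.
Start: joints at [1.337, 0.241, 0.005, 1.335, 0, 1.571], TCP at [0.116, 0.486, 0.248] pointing down, gripper open.
Joint ranges: [-2.72, 2.72], [-1.05, 1.87], [-1.09, 1.28], [-1.99, 2.15], [-1.42, 1.44], [-3.14, 3.14]. Speed limits (rad/s): [2.79, 2.79, 3.14, 3.14, 3.14, 3.14].

INTERFACE

Orientations are given as a unit quaternion [x, y, z, w].
In Python, from workcell import get_obs, imaging, order gives the robot as it stands.
- The arm moves only by the tool apply_moves, never from a script. Its argument "targets" is a list that holds one entry, the list of rows, each a list of 5 numbers: the shift along the world's x, y, z in units of 40 mm (1.0 is 40 mm), then the turn about the world's z in degrees, then the gripper command: -1 is shut, 1 is fully open, values between are in proportion. In form: [[[dx, dy, dz, turn, fingers], ...]]. A call has 1 to 8 rows; each row shifts and turns the commanded pose from where the row before left it; what a row does not reach is not made up. A row lasts 1/12 s, in which the tool goes at most 41.7 mm and 7.16 degrees, less where a joint would pass 70% of its speed; a pose out of reach is approached as far as the arm can. A call is refused whole if a number of a shift passes 1 or a number of a turn 7.16, either way. A call with a gripper value outside its range is refused whole. The fingers move at their own pace and stop on an object; the grip force is fixed at half the most. Time passes only in rows, so rows that do not move let the fingers close. It gives the time, the measured TCP pose, the force, the opening and the grip force at its end, in the units of the state.
- get_obs(): the state, without advancing time (a new reading comes with each control period).
- imaging.camera(name): name is "side" or "top" or "wrist"; returns (picture, depth): 480x640x3 uint8, blue, green, red; 480x640 float32, m along the optical axis (not along the pixel's ray), 0 where there is no reading.
- imaging.get_calibration(name): a dict with "camera_matrix" (3x3 intrinsics, pixels), "eye" and "rotation" of the camera in the world; the wrist camera has in their place "hand_eye" (4x4, takes a point from camera to tool coordinates, whose origin is the TCP and whose axes are the flange's). Camera axes: x right, y down, z forward; pixel columns grow to the right and rows downward; lengths in m; the calibration is good to about 2 mm. A picture is of the moment at which its call begins: read the wrist's pose just before it. get_calibration takes no time and is no camera call.
- order.job_done(): hands the job in; it is judged then, once.
The state is a dict: "clock": time; "joint_pos": joint angles; "joint_vel": joint speeds; "tau": joint torques, N m; "eef_pos": TCP position; "tool_rot": TCP orientation; "ft_force": force on the tool from outside, world axes, zero at the start; "ft_torque": the same for the moment, N m; "grip_width": finger opening in m; "grasp_force": force on a finger pad.
Only numpy, scipy, OpenCV 4.12 (cv2) and the standard library are available. Lean on these libraries where they do the work, as an engineer would, in place of code of your own. Each camera call takes 0.05 s, during which the arm holds its last target. There are 200 camera calls.

TASK

Lay the wooden blank with the red band flat in the bed of the marking jig, its band-free end (the one with the rosette) up against the brass stop, and let go of it. Then pull the sprung pointer rod out by its upright wooden post until the brass pointer stands at the red band, and finish while still gripping the post and holding it there so that the carver can strike the line. Leave the unmarked blank, the chisel and the mallet alone, and do not shift the brass stop.

Things in the scene. Friction and masses are not known exactly. Their poses are not given: they have to be found in the camera images.
- jig: Marking jig fixed on the bench: plywood board 18 mm thick, x -75 to +90 mm, y -135 to +365 mm from its origin, which is at bench level. A bed (see bed) runs along its y axis. Beside it at x = -30 mm, y +125 to +360 mm, lies a dark barrel, 22 mm diameter, axis 40 mm above the bench; the sprung rod slides out of it towards -y. Apart from the post nothing of it is above 60 mm.
- bed (a point): Point on the middle line of the bed's floor, at jig x = +45, y = 0, z = 18 mm (the board's top). The bed is a channel along the jig's y, 53 mm wide between two dark rails 6 mm thick that rise 8 mm above its floor, y -135 to +110 mm, open at the -y end; the brass stop closes it towards +y. Axes as the jig's.
- rod: Inner rod of the telescoping pointer (12 mm steel) with a dark wooden block on its end that carries the post and the brass pointer. It slides straight towards the jig's -y by up to 210 mm. Its spring pulls it home: about 2.5 N at home, rising to about 8 N at 190 mm, and it snaps back when released. It starts at home. Origin: under the block, on the board's top; axes as the jig's.
- post_mid (a point): Middle of the part of the post to grip: upright round wooden post, 18 mm diameter, on the block at the rod's end. It stands clear from 53 to 103 mm above the bench; this point is 80 mm above the bench. Axes as the jig's.
- pointer_tip (a point): Tip of the brass pointer, which sticks out from the block towards the jig's +x, 44.5 mm from the post's axis and level with it in y, 40 mm above the bench; it passes about 8 mm beside the seated blank's side, above the rail. Moves with the rod.
- stop: Brass stop block in the bed, 46 mm across, 25 mm along the bed, 34 mm high, with a small dark screw head on top. It was clamped at a different place along the bed each time and is stiff (slips only above about 45 N).
- stop_face (a point): Centre of the stop's face that the blank butts against (the face towards the jig's -y), 38 mm above the bench. Axes as the jig's: y points into the stop.
- blank: Loose wooden blank with the red band: 45 (x) x 140 (y) x 40 mm (z), about 0.18 kg. Origin: centre of its underside; its long axis is y, the band is near its -y end and a small dark round rosette on top near its +y end. Grip it across its 45 mm width.
- band (a point): Middle of the red band (12 mm wide, all round the blank), in the centre of the blank's section: 30 mm from the blank's middle towards its -y end, so 100 mm from the plain end. Axes as the blank's.
- plain_end (a point): Centre of the blank's band-free (+y) end face, the end that goes against the stop. 20 mm above its underside.
- plain_blank: Bystander: an unmarked blank of the same size and wood with a rosette but no red band. Origin: centre of its underside, long axis y.
- chisel: Bystander: carving chisel lying on the bench, 230 mm long along its y, 26 mm thick. Origin on the bench below the brass ferrule near its middle.
- mallet: Bystander: wooden mallet lying on the bench, 270 mm long along its y, head 60 x 100 x 60 mm. Origin on the bench near its middle.
Not all that is in view belongs to the job. Leave any orange or turquoise look-alike of the blank alone.

How it is judged:
By the outcome, as a careful person would: the job done as asked, in the order asked, and still so for the second after the job is handed in, while the arm keeps its last pose, push and grip.
It also fails if it takes over 54 s, if anything falls off the work surface, if the arm or the gripper's body presses on something with over 40 N, if the wrist force passes 120 N, or if a joint passes its speed limit or range.

## Working session

There is one attempt and no reset: what is moved stays moved. The work goes in short steps, Python scripts to look and compute and a tool call to move; the robot and the scene stay as the last step left them, time stands still between calls to the robot, and variables do not carry over. Pictures are saved under pics/ and viewed, at most 10 in all, crops included, and the job is handed in when it is done.

Besides the shell and the picture viewer there is one more tool, called as a command line: name --argument value ..., lists and objects as JSON in quotes. apply_moves: Moves the arm, as the interface text tells. Its arguments: {"type":"object","properties":{"targets":{"type":"array","items":{"type":"array","items":{"type":"array","items":{"type":"number"}}}}},"required":["targets"]}

```bash
mkdir -p pics; cat > h.py <<'E'
import numpy as np, cv2
from workcell import get_obs, imaging, order
def snap(n,name):
    p,d=imaging.camera(n); cv2.imwrite(f'pics/{name}.png',p); np.savez(f'pics/{name}.npz',p=p,d=d); return p,d
def world(n,d):
    c=imaging.get_calibration(n); K=np.array(c['camera_matrix']); v,u=np.indices(d.shape)
    P=np.stack([(u-K[0,2])/K[0,0]*d,(v-K[1,2])/K[1,1]*d,d],-1)
    R=np.array(c['rotation']); return P@R.T+np.array(c['eye'])
E
python3 - <<'E'
from h import *
for n in('top','side'):
    snap(n,n); c=imaging.get_calibration(n); print(n,c)
o=get_obs(); print(o)
E
```

```text
top {'camera_matrix': array([[467.3323576 ,   0.        , 317.76743813],
       [  0.        , 467.3323576 , 240.32738215],
       [  0.        ,   0.        ,   1.        ]]), 'eye': array([ 0.408798  , -0.13053371,  1.0533924 ]), 'rotation': array([ 0.70886901, -0.70131595,  0.05505955, -0.05127486])}
side {'camera_matrix': array([[549.94569399,   0.        , 319.20906044],
       [  0.        , 549.94569399, 249.37304979],
       [  0.        ,   0.        ,   1.        ]]), 'eye': array([-0.12242539, -0.9026462 ,  0.74617608]), 'rotation': array([ 0.82194187, -0.30688093,  0.161982  , -0.4516608 ])}
{'clock': 0.1, 'joint_pos': array([ 1.33699576e+00,  2.41343217e-01,  3.88315480e-03,  1.33519107e+00,
       -1.46251777e-05,  1.57081517e+00]), 'joint_vel': array([ 3.53169208e-04, -4.18859218e-04,  2.19348921e-03, -2.48760994e-05,
        3.72240877e-06, -6.24177512e-04]), 'tau': array([-4.02192500e-04, -3.73138118e+01,  2.53009486e+01,  1.08646919e-02,
        6.96330221e-05,  1.84766868e-06]), 'eef_pos': array([0.11572206, 0.4858908 , 0.24750839]), 'tool_rot': array([ 1.16643512e-01,  9.93173414e-01, -9.21925731e-04, -1.00895371e-04]), 'ft_force': array([ 0.27308659, -0.53404888, -0.32745208]), 'ft_torque': array([-0.00025388,  0.05210563,  0.00332922]), 'grasp_force': 0.0, 'grip_width': 0.08533709031183415}
```

View pics/top.png

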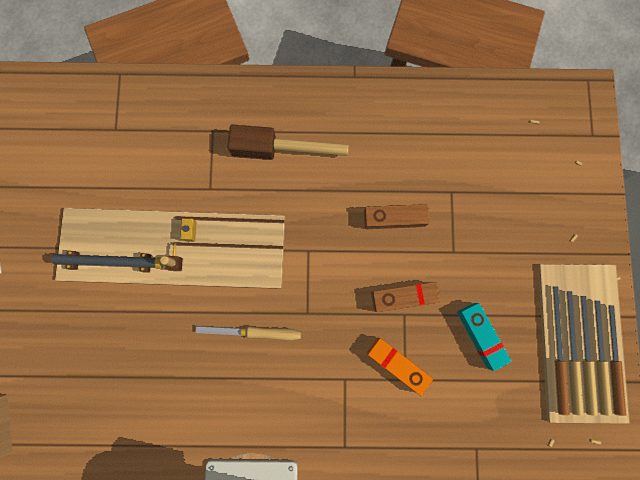

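View pics/side.png

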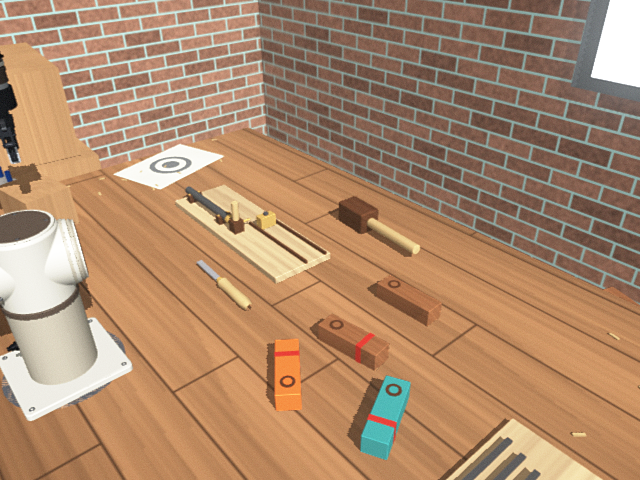

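Candidates in the top picture are the wooden blank with the red band (407,296), the plain wooden blank (397,216), the orange one (400,367) and the turquoise one (485,337). I choose (407,296): wood with a red band, rosette at its left (+y) end. The jig is at (170,247), the stop at (186,229) and the post at about (170,262).

```bash
sed -i "s/R=np.array(c\['rotation'\])/from scipy.spatial.transform import Rotation as Q; R=Q.from_quat(c['rotation']).as_matrix()/" h.py
python3 - <<'E'
from h import *
f=np.load('pics/top.npz');p,d=f['p'],f['d'];W=world('top',d)
def rect(name,u0,u1,v0,v1,z0,z1,extra=None):
    m=np.zeros(d.shape,bool);m[v0:v1,u0:u1]=1
    m&=(W[...,2]>z0)&(W[...,2]<z1)&(d>0)
    if extra is not None:m&=extra
    n,l,s,c=cv2.connectedComponentsWithStats(m.astype(np.uint8)); k=1+np.argmax(s[1:,4]); q=W[l==k]
    (cx,cy),(w,h),a=cv2.minAreaRect((q[:,:2]*1000).astype(np.float32))
    print(name,len(q),'c',cx.round(1),cy.round(1),'wh',round(w,1),round(h,1),'a',round(a,2),'z',np.median(q[:,2]).round(4))
    return q
print('bench z',np.median(W[350:420,200:330,2]))
rect('blank',365,445,275,320,.03,.05)
rect('plain',355,435,195,240,.03,.05)
q=rect('board',50,290,200,295,.010,.023)
rect('rails',170,290,205,255,.0225,.032)
rect('railsU',190,290,205,228,.0225,.032)
rect('railsL',190,290,235,255,.0225,.032)
rect('stop',165,205,210,245,.042,.06)
rect('post',150,190,245,280,.09,.12)
rect('barrel',45,150,245,275,.035,.06)
hsv=cv2.cvtColor(p,cv2.COLOR_BGR2HSV)
red=((hsv[...,0]<6)|(hsv[...,0]>174))&(hsv[...,1]>190)&(hsv[...,2]>120)
rect('band',365,445,275,320,.03,.05,red)
# board edges fit (lower edge)
for u in (70,120,180,230,275):
    col=np.where((W[200:300,u,2]>.010)&(W[200:300,u,2]<.08))[0]+200
    print(u,W[col[0],u].round(4),W[col[-1],u].round(4))
cv2.imwrite('pics/crop.png',np.hstack([cv2.resize(p[270:325,355:450],None,fx=4,fy=4),cv2.resize(p[205:260,140:235],None,fx=4,fy=4)]))
E
```

```text
bench z -0.0007701315412774745Traceback (most recent call last):
  File "<stdin>", line 12, in <module>
  File "<stdin>", line 9, in rect
AttributeError: 'float' object has no attribute 'round'
```

```bash
cat > m.py <<'E'
from h import *
f=np.load('pics/top.npz');p,d=f['p'],f['d'];W=world('top',d)
def rect(name,u0,u1,v0,v1,z0,z1,extra=None):
    m=np.zeros(d.shape,bool);m[v0:v1,u0:u1]=1
    m&=(W[...,2]>z0)&(W[...,2]<z1)&(d>0)
    if extra is not None:m&=extra
    n,l,s,c=cv2.connectedComponentsWithStats(m.astype(np.uint8)); k=1+np.argmax(s[1:,4]); q=W[l==k]
    (cx,cy),(w,h),a=cv2.minAreaRect((q[:,:2]*1000).astype(np.float32))
    print(name,len(q),'c %.1f %.1f wh %.1f %.1f a %.2f z %.4f'%(cx,cy,w,h,a,np.median(q[:,2])),'mean',q.mean(0).round(4))
    return q
E
cat > m1.py <<'E'
from m import *
rect('blank',365,445,275,320,.03,.05)
rect('plain',355,435,195,240,.03,.05)
q=rect('board',50,290,200,295,.010,.023)
rect('railsU',190,290,205,228,.0225,.032)
rect('railsL',190,290,235,255,.0225,.032)
rect('stop',165,205,210,245,.042,.06)
rect('post',150,190,245,280,.09,.12)
rect('barrel',45,150,245,275,.035,.06)
hsv=cv2.cvtColor(p,cv2.COLOR_BGR2HSV)
red=((hsv[...,0]<6)|(hsv[...,0]>174))&(hsv[...,1]>190)&(hsv[...,2]>120)
rect('band',365,445,275,320,.03,.05,red)
for u in (70,120,180,230,275):
    col=np.where((W[200:300,u,2]>.010)&(W[200:300,u,2]<.08))[0]+200
    print(u,W[col[0],u].round(4),W[col[-1],u].round(4))
cv2.imwrite('pics/crop.png',np.hstack([cv2.resize(p[270:325,355:450],None,fx=4,fy=4),cv2.resize(p[205:260,140:235],None,fx=4,fy=4)]))
E
python3 m1.py
```

```text
blank 1358 c 442.4 -327.1 wh 45.3 140.9 a 9.35 z 0.0390 mean [ 0.4422 -0.3259  0.0391]
plain 1283 c 622.2 -309.8 wh 46.3 140.1 a 3.06 z 0.0390 mean [ 0.621  -0.3093  0.0389]
board 13891 c 546.9 194.0 wh 501.6 165.4 a 88.66 z 0.0174 mean [0.5467 0.1869 0.0174]
railsU 248 c 610.2 47.4 wh 209.3 7.1 a 88.36 z 0.0253 mean [0.6102 0.0482 0.0255]
railsL 253 c 551.7 46.1 wh 205.1 7.2 a 88.49 z 0.0255 mean [0.5513 0.0457 0.0255]
stop 258 c 582.7 151.2 wh 26.1 46.0 a 89.47 z 0.0512 mean [0.5824 0.1502 0.0513]
post 70 c 508.7 178.4 wh 16.1 17.0 a 50.95 z 0.1016 mean [0.5086 0.1778 0.101 ]
barrel 1136 c 512.3 333.3 wh 211.9 40.0 a 89.03 z 0.0479 mean [0.5119 0.3316 0.0471]
band 111 c 447.7 -356.9 wh 44.6 12.6 a 9.91 z 0.0394 mean [ 0.4475 -0.357   0.0395]
70 [0.6333 0.4243 0.0187] [0.4714 0.4109 0.0166]
120 [0.6302 0.3121 0.0174] [0.4681 0.3003 0.017 ]
180 [0.6274 0.1768 0.0165] [0.4652 0.1684 0.0151]
230 [0.6239 0.0636 0.0174] [0.4618 0.0573 0.0179]
275 [ 0.6225 -0.0382  0.0186] [ 0.4607 -0.0419  0.0172]
```

View pics/crop.png

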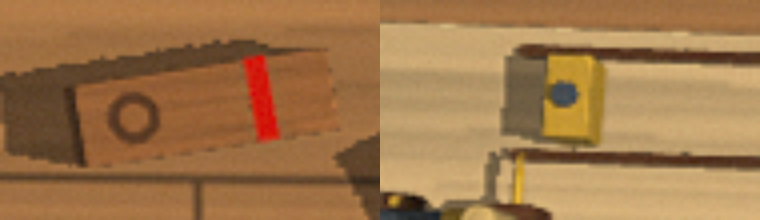

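The left crop shows the wooden blank with its rosette at the left (+y) end and its red band at about x=260 of the crop, so the choice is right. The right crop shows the stop with its screw at (565,93) and the brass pointer just below it. The measured sizes match those given: 45x140x40 for the blank, 500x165 for the board, jig yaw about -1.4°. The blank is at (442,-327) mm with yaw +9.4°.

apply_moves --targets '[[[0.4,-0.4,0,-3,1],[0.7,-0.7,0,-6,1],[0.7,-0.7,0,-6,1],[0.7,-0.7,0,-6,1],[0.7,-0.7,0,-6,1],[0.7,-0.7,0,-6,1],[0.7,-0.7,0,-6,1],[0.7,-0.7,0,-6,1]]]'

```text
clock: 0.77
eef_pos: [0.3286, 0.2727, 0.2481]
tool_rot: [0.49, 0.872, -0.0, -0.0]
ft_force: [0.6, 0.4, 0.8]
grip_width: 0.0854
grasp_force: 0.0
```

apply_moves --targets '[[[0.7,-0.7,0,-6,1],[0.7,-0.7,0,-6,1],[0.7,-0.7,0,-6,1],[0.7,-0.7,0,-4,1],[0.7,-0.7,0,0,1],[0.3,-0.9,0,0,1],[0,-1,0,0,1],[0,-1,0,0,1]]]'

```text
clock: 1.43
eef_pos: [0.4801, 0.0166, 0.2474]
tool_rot: [0.645, 0.764, -0.0, -0.001]
ft_force: [0.8, 0.0, 0.8]
grip_width: 0.0855
grasp_force: 0.0
```

apply_moves --targets '[[[-0.1,-1,0,0,1],[-0.1,-1,0,0,1],[-0.1,-1,0,0,1],[-0.1,-1,0,0,1],[-0.1,-1,0,0,1],[-0.1,-1,0,0,1],[-0.1,-1,0,0,1],[-0.1,-0.9,0,0,1]]]'

```text
clock: 2.1
eef_pos: [0.4469, -0.2999, 0.2478]
tool_rot: [0.646, 0.764, -0.0, -0.0]
ft_force: [1.5, 0.1, -0.4]
grip_width: 0.0853
grasp_force: 0.0
```

apply_moves --targets '[[[-0.14,-0.72,-0.5,0,1],[0,0,-0.8,0,1],[0,0,-0.8,0,1],[0,0,-0.8,0,1],[0,0,-0.6,0,1],[0,0,0,0,1],[0,0,0,0,1]]]'

```text
clock: 2.68
eef_pos: [0.441, -0.3256, 0.1069]
tool_rot: [0.645, 0.764, -0.0, -0.002]
ft_force: [0.7, -0.5, 0.8]
grip_width: 0.0854
grasp_force: 0.0
```

```bash
python3 -c "
from h import *
print(get_obs()['eef_pos']); snap('wrist','w1'); print(imaging.get_calibration('wrist'))"
```

```text
[ 0.44100762 -0.32555676  0.10688925]
{'camera_matrix': array([[373.39448202,   0.        , 323.74157104],
       [  0.        , 373.39448202, 241.29237456],
       [  0.        ,   0.        ,   1.        ]]), 'hand_eye': array([[ 7.05501323e-04, -9.60955254e-01, -2.76702912e-01,
         7.04254440e-02],
       [ 9.99999608e-01,  8.25757451e-04, -3.18084522e-04,
        -1.16986323e-04],
       [ 5.34154484e-04, -2.76702580e-01,  9.60955460e-01,
        -1.24898543e-01],
       [ 0.00000000e+00,  0.00000000e+00,  0.00000000e+00,
         1.00000000e+00]])}
```

View pics/w1.png

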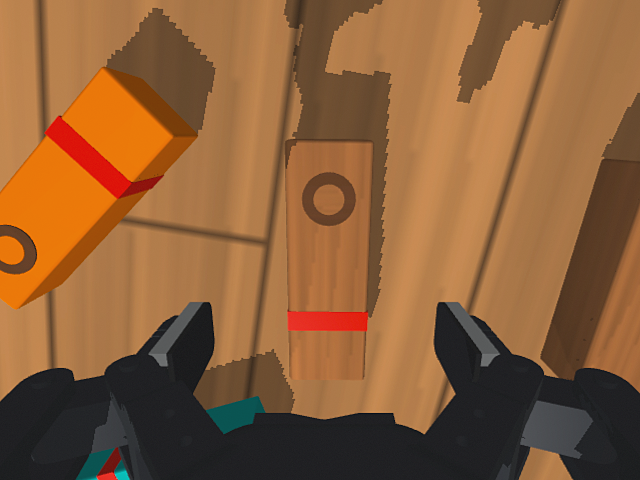

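The wrist view shows the banded blank centred between the fingers (columns 287-370, fingers at 188 and 460), aligned and clear. Next I go down and grip.

apply_moves --targets '[[[0,0,-0.7,0,1],[0,0,-0.7,0,1],[0,0,-0.47,0,1],[0,0,0,0,1],[0,0,0,0,-1],[0,0,0,0,-1],[0,0,0,0,-1],[0,0,0,0,-1]]]'

```text
clock: 3.4
eef_pos: [0.444, -0.3277, 0.0362]
tool_rot: [0.645, 0.764, 0.0, 0.003]
ft_force: [0.5, 0.6, -1.8]
grip_width: 0.0436
grasp_force: 62.8
```

apply_moves --targets '[[[0,0,0,0,-1],[0,0,0,0,-1],[0,0,0,0,-1],[0,0,0,0,-1]]]'

```text
clock: 3.73
eef_pos: [0.444, -0.3277, 0.0362]
tool_rot: [0.645, 0.764, 0.0, 0.003]
ft_force: [-0.5, 0.4, 6.4]
grip_width: 0.0438
grasp_force: 63.9
```

apply_moves --targets '[[[0,0,0.4,0,-1],[0,0,0.8,0,-1],[0,0,0.9,0,-1],[0.1,0.3,0.7,0,-1],[0.3,0.8,0.2,-3,-1],[0.3,0.9,0,-4,-1],[0.3,0.9,0,-4,-1],[0.3,0.9,0,0,-1]]]'

```text
clock: 4.4
eef_pos: [0.4946, -0.1732, 0.1547]
tool_rot: [0.717, 0.697, 0.0, 0.001]
ft_force: [0.3, -0.4, -2.1]
grip_width: 0.0437
grasp_force: 62.9
```

apply_moves --targets '[[[0.4,0.9,0,0,-1],[0.4,0.9,0,0,-1],[0.4,0.9,0,0,-1],[0.4,0.9,0,0,-1],[0.4,0.9,0,0,-1],[0.2,0.9,0,0,-1],[0,0,0,0,-1],[0,0,0,0,-1]]]'

```text
clock: 5.07
eef_pos: [0.5824, 0.0439, 0.1536]
tool_rot: [0.714, 0.7, -0.0, 0.0]
ft_force: [-0.2, -1.2, -1.8]
grip_width: 0.0439
grasp_force: 62.8
```

```bash
python3 -c "
from h import *
o=get_obs();np.save('pics/t2.npy',np.r_[o['eef_pos'],o['tool_rot']]);print(o); snap('wrist','w2'); snap('top','top2')"
```

```text
{'clock': 5.0667, 'joint_pos': array([ 7.53380671e-02,  4.59729626e-01,  7.02000629e-02,  1.18123700e+00,
       -1.89911049e-04,  1.66610902e+00]), 'joint_vel': array([-0.05404491, -0.01228391, -0.02689891,  0.00488083, -0.01433539,
       -0.00421605]), 'tau': array([ 1.53015129e+00, -4.75732327e+01,  2.54938477e+01, -1.70932319e-01,
        2.07274142e-01,  4.37555951e-02]), 'eef_pos': array([0.58235654, 0.04390225, 0.15364717]), 'tool_rot': array([ 7.14133492e-01,  7.00009533e-01, -4.97956446e-05,  8.22096026e-05]), 'ft_force': array([-0.16674673, -1.18670312, -1.83885754]), 'ft_torque': array([-0.02486835,  0.07466925,  0.0099489 ]), 'grasp_force': 62.80093431472778, 'grip_width': 0.043944527455329487}
```

View pics/w2.png

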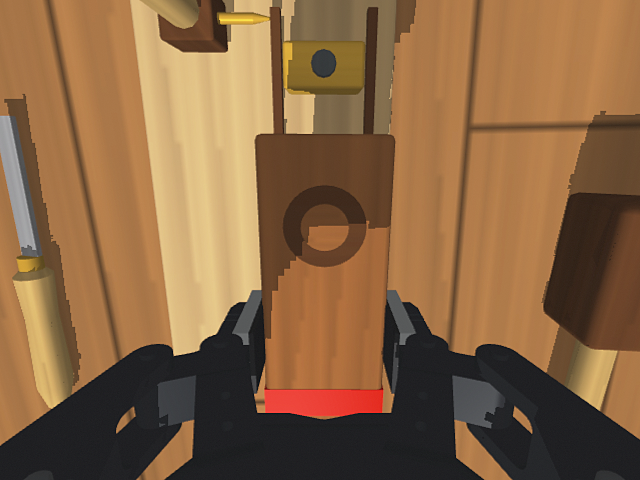

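The wrist view shows the blank held straight, its plain end at row 134, facing the stop (screw at 323,63) with a rail each side of it (columns 277 and 371). I measure the offsets in the tool frame.

```bash
cat > m2.py <<'E'
from h import *
import sys
from scipy.spatial.transform import Rotation as Q
def wrist_world(d,t):
    c=imaging.get_calibration('wrist'); K=c['camera_matrix'];H=c['hand_eye'];v,u=np.indices(d.shape)
    P=np.stack([(u-K[0,2])/K[0,0]*d,(v-K[1,2])/K[1,1]*d,d],-1)@H[:3,:3].T+H[:3,3]
    return P@Q.from_quat(t[3:]).as_matrix().T+t[:3]
if __name__=='__main__':
    f=np.load('pics/w2.npz');d=f['d'];p=f['p'];W=wrist_world(d,np.load('pics/t2.npy'))
    yaw=np.deg2rad(-1.4);J=np.array([[np.cos(yaw),-np.sin(yaw)],[np.sin(yaw),np.cos(yaw)]])
    L=(W[...,:2]-[.5367,.0792])@J  # jig frame
    L=np.dstack([L,W[...,2]])*1000
    g=L[138:375:4,270:380]; g=g.reshape(-1,3); zt=np.median(g[:,2]); print('blank top z',zt)
    top=L[130:385,250:400].reshape(-1,3); top=top[abs(top[:,2]-zt)<4]
    r=cv2.minAreaRect(top[:,:2].astype(np.float32)); print('blank rect',r,'y max',np.percentile(top[:,1],99.5))
    for v in (150,200,250,280):
        row=L[v];k=np.where(abs(row[:,2]-zt)<4)[0];k=k[(k>240)&(k<410)];print(v,row[k[0]].round(1),row[k[-1]].round(1))
    st=L[35:100,280:370].reshape(-1,3);s=st[abs(st[:,2]-52)<4];print('stop top',cv2.minAreaRect(s[:,:2].astype(np.float32)),s[:,2].mean(), 'face y',np.percentile(s[:,1],1))
    for v in (50,80,100,120,130):
        row=L[v];k=np.where((row[:,2]>22)&(row[:,2]<32))[0];k=k[(k>260)&(k<385)];print('rail',v,row[k][:,0].round(1)[[0,-1]],row[k[0]].round(1),len(k))
        dk=[row[i].round(0) for i in (k[0],k[-1])]
    pt=L[5:35,215:272].reshape(-1,3);pt=pt[(pt[:,2]>32)&(pt[:,2]<46)];i=pt[:,0].argmax();print('ptr tip',pt[i])
E
python3 m2.py
```

```text
blank top z 157.0079103018307
blank rect ((46.44881820678711, -10.57686996459961), (54.55880355834961, 93.58833312988281), 0.49418798089027405) y max 35.89679027944082
150 [ 24.   31.1 155.7] [ 68.4  31.3 155.8]
200 [ 24.  15. 156.] [ 68.5  15.1 154.8]
250 [ 24.3  -2.2 156.3] [ 68.3  -2.2 155.7]
280 [ 24.  -13.6 155.5] [ 68.6 -13.4 155.3]
stop top ((45.38832473754883, 73.1095962524414), (46.02685546875, 24.906103134155273), 0.3434681296348572) 51.17745391368549 face y 60.795211395084536
rail 50 [13.2 77.6] [13.2 85.5 25.5] 21
rail 80 [13.4 77.3] [13.4 68.3 26.1] 20
rail 100 [12.8 77.7] [12.8 56.7 24.8] 21
rail 120 [13.1 77.6] [13.1 44.6 25.3] 20
rail 130 [13.  77.3] [13.  38.4 26. ] 20
ptr tip [14.61442804 99.51550341 40.37813389]
```

apply_moves --targets '[[[-0.02,0.3,-0.3,-0.2,-1],[0,0,-0.6,0,-1],[0,0,-0.6,0,-1],[0,0,-0.5,0,-1],[0,0,-0.3,0,-1],[0,0,-0.1,0,-1],[0,0,0,0,-1],[0,0,0,0,-1]]]'

```text
clock: 5.83
eef_pos: [0.5818, 0.0525, 0.0583]
tool_rot: [0.718, 0.697, 0.0, 0.0]
ft_force: [-0.5, 0.3, -2.7]
grip_width: 0.0435
grasp_force: 62.9
```

```bash
python3 -c "
from h import *
o=get_obs();print(o['eef_pos'],o['tool_rot'],o['ft_force'],o['ft_torque'])"
```

```text
[0.5817529  0.05251476 0.05826929] [7.17500724e-01 6.96557662e-01 2.69422474e-04 2.48394836e-04] [-0.50522203  0.25449879 -2.72515323] [ 0.01802349  0.03236226 -0.02371105]
```

apply_moves --targets '[[[0,0.05,-0.04,0,-1],[0,0.05,-0.03,0,-1],[0,0.05,-0.02,0,-1],[0,0.05,0,0,-1],[0,0,0,0,-1],[0,0,0,0,-1]]]'

```text
clock: 6.33
eef_pos: [0.5817, 0.0621, 0.0543]
tool_rot: [0.717, 0.697, 0.0, 0.0]
ft_force: [0.1, 0.5, -0.6]
grip_width: 0.0435
grasp_force: 63.0
```

apply_moves --targets '[[[0,0.04,-0.01,0,-1],[0,0.04,0,0,-1],[0,0.03,0,0,-1],[0,0.02,0,0,-1],[0,0,0,0,-1],[0,0,0,0,-1]]]'

```text
clock: 6.83
eef_pos: [0.5821, 0.0666, 0.0542]
tool_rot: [0.717, 0.697, 0.0, 0.001]
ft_force: [-0.3, -3.3, 5.4]
grip_width: 0.0437
grasp_force: 63.7
```

apply_moves --targets '[[[0,0.02,0,0,-1],[0,0.02,0,0,-1],[0,0,0,0,-1],[0,0,0,0,-1]]]'

```text
clock: 7.17
eef_pos: [0.5821, 0.0679, 0.0542]
tool_rot: [0.717, 0.697, 0.0, 0.001]
ft_force: [-0.9, -4.5, 5.5]
grip_width: 0.0436
grasp_force: 63.8
```

apply_moves --targets '[[[0,0.02,0.01,0,-1],[0,0.02,0,0,-1],[0,0,0,0,-1],[0,0,0,0,-1]]]'

```text
clock: 7.5
eef_pos: [0.582, 0.0685, 0.0542]
tool_rot: [0.717, 0.697, -0.001, 0.001]
ft_force: [1.0, -7.2, 4.2]
grip_width: 0.0435
grasp_force: 63.6
```

apply_moves --targets '[[[0,0.02,0,0,-1],[0,0.02,0,0,-1],[0,0,0,0,-1],[0,0,0,0,-1]]]'

```text
clock: 7.83
eef_pos: [0.582, 0.0686, 0.0542]
tool_rot: [0.717, 0.697, -0.002, 0.003]
ft_force: [1.8, -10.9, 4.9]
grip_width: 0.0436
grasp_force: 63.7
```

Contact with the stop: the force rises while y stands still. I release and back off, then check.

apply_moves --targets '[[[0,-0.01,0,0,1],[0,0,0,0,1],[0,0,0,0,1],[0,0,0,0,1],[0,0,0,0,1],[0,0,0.3,0,1],[0,0,0.7,0,1],[0,0,0.9,0,1]]]'

```text
clock: 8.5
eef_pos: [0.5788, 0.0714, 0.1274]
tool_rot: [0.717, 0.697, -0.003, -0.003]
ft_force: [1.1, -0.5, 0.4]
grip_width: 0.0851
grasp_force: 0.0
```

apply_moves --targets '[[[0,0,0.6,0,1],[-0.3,-0.8,0.3,0,1],[-0.4,-0.9,0,0,1],[0,0,0,0,1],[0,0,0,0,1],[0,0,0,0,1]]]'

```text
clock: 9.0
eef_pos: [0.5534, 0.0034, 0.1658]
tool_rot: [0.717, 0.697, 0.0, -0.0]
ft_force: [-0.4, 0.2, -0.4]
grip_width: 0.0854
grasp_force: 0.0
```

```bash
cat > m3.py <<'E'
from m2 import *
import sys
n=sys.argv[1]
o=get_obs();t=np.r_[o['eef_pos'],o['tool_rot']];p,d=snap('wrist',n);W=wrist_world(d,t);np.save(f'pics/{n}t.npy',t)
yaw=np.deg2rad(-1.4);J=np.array([[np.cos(yaw),-np.sin(yaw)],[np.sin(yaw),np.cos(yaw)]])
L=np.dstack([(W[...,:2]-[.5367,.0792])@J,W[...,2]])*1000
hsv=cv2.cvtColor(p,cv2.COLOR_BGR2HSV)
red=((hsv[...,0]<6)|(hsv[...,0]>174))&(hsv[...,1]>190)&(hsv[...,2]>100)
inb=(abs(L[...,0]-45)<35)&(abs(L[...,1])<90)
def r(name,m):
    q=L[m]
    if len(q)<8: print(name,'none');return
    (c,s,a)=cv2.minAreaRect(q[:,:2].astype(np.float32));print(name,len(q),np.round(c,1),np.round(s,1),round(a,2),'z',q[:,2].mean().round(1),'y',np.percentile(q[:,1],[1,99]).round(1))
bz=abs(L[...,2]-58)<3
r('blanktop',bz&inb)
r('band top',red&bz&inb)
r('stop',(abs(L[...,2]-51.5)<3)&(abs(L[...,0]-45)<26)&(L[...,1]>50)&(L[...,1]<100))
q=L[(L[...,2]>34)&(L[...,2]<46)&(L[...,0]>-15)&(L[...,0]<18)&(L[...,1]<115)]
if len(q): k=q[:,0]>8; print('ptr',q[:,0].max(),np.median(q[k],0), len(q))
r('post',(L[...,2]>98)&(L[...,2]<110)&(abs(L[...,0]+30)<15))
print('eef',o['eef_pos'],o['ft_force'])
E
python3 m3.py w3; python3 -c "
from m import *
from h import *
snap('top','top3')"
```

```text
blanktop 17729 [45.1 -6.7] [145.7  45.7] 89.99 z 57.4 y [-76.9  58.9]
band top 1384 [ 45.1 -39.5] [12.  45.8] 89.31 z 57.6 y [-45.2 -33.7]
stop 970 [45.6 61.7] [46.2 15.8] 5.46 z 51.2 y [61.7 67.6]
post none
eef [0.55338747 0.00339259 0.16582084] [-0.40682527  0.23035533 -0.36100815]
```

View pics/w3.png

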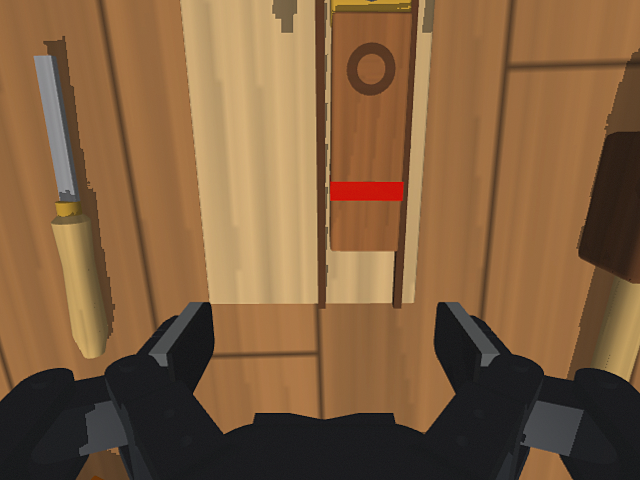

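The blank is seated flat between the rails, its plain end against the stop (row 12) and its red band at row 190. In the jig frame that is band y=-39.5 mm, with the stop face at about 60.7 mm. Now the post.

apply_moves --targets '[[[-0.2,0.6,0,0,1],[-0.2,0.8,0,0,1],[-0.2,0.9,0,0,1],[-0.2,0.9,0,0,1],[-0.2,0.8,0,0,1],[-0.1,0.39,0,0,1],[0,0,0,0,1],[0,0,0,0,1]]]'

```text
clock: 9.77
eef_pos: [0.509, 0.1806, 0.1654]
tool_rot: [0.715, 0.699, -0.0, -0.0]
ft_force: [-0.6, -0.2, 0.5]
grip_width: 0.0852
grasp_force: 0.0
```

```bash
python3 m3.py w4
```

```text
blanktop 5737 [44.3 16.2] [128.9  44.8] 88.11 z 57.5 y [-42.6  77.8]
band top 385 [ 38.4 -39. ] [12.5 30.9] 87.66 z 57.8 y [-44.9 -33. ]
stop 2163 [45.3 68.7] [46.2 35.9] 1.66 z 51.3 y [58.3 86. ]
ptr 14.336466418152868 [10.57223951 99.68453805 40.78371259] 320
post 827 [-29.7  99.6] [17.5 17.2] 42.75 z 102.0 y [ 91.5 108. ]
eef [0.50901787 0.18062707 0.16542032] [-0.62625387 -0.2421215   0.46193464]
```

apply_moves --targets '[[[0,-0.02,-0.5,0,1],[0,0,-0.7,0,1],[0,0,-0.6,0,1],[0,0,-0.3,0,1],[0,0,0,0,1],[0,0,0,0,-1],[0,0,0,0,-1],[0,0,0,0,-1]]]'

```text
clock: 10.48
eef_pos: [0.5108, 0.178, 0.0834]
tool_rot: [0.717, 0.697, 0.001, 0.001]
ft_force: [1.0, -0.5, 0.2]
grip_width: 0.0516
grasp_force: 0.0
```

apply_moves --targets '[[[0,0,0,0,-1],[0,0,0,0,-1],[0,0,0,0,-1],[0,0,0,0,-1],[0,0,0,0,-1],[0,0,0,0,-1]]]'

```text
clock: 10.98
eef_pos: [0.5099, 0.1782, 0.0829]
tool_rot: [0.717, 0.697, 0.001, 0.0]
ft_force: [-1.0, -0.1, 5.9]
grip_width: 0.0161
grasp_force: 58.4
```

apply_moves --targets '[[[-0.005,-0.2,0,0,-1],[-0.01,-0.45,0,0,-1],[-0.01,-0.5,0,0,-1],[-0.01,-0.5,0,0,-1],[-0.015,-0.5,0,0,-1],[-0.01,-0.5,0,0,-1],[-0.01,-0.4,0,0,-1],[-0.01,-0.2,0,0,-1]]]'

```text
clock: 11.65
eef_pos: [0.5069, 0.0482, 0.0829]
tool_rot: [0.717, 0.697, 0.002, -0.001]
ft_force: [-0.2, 6.9, 4.6]
grip_width: 0.0165
grasp_force: 58.5
```

apply_moves --targets '[[[0,0,0,0,-1],[0,0,0,0,-1],[0,0,0,0,-1]]]'

```text
clock: 11.9
eef_pos: [0.5069, 0.0493, 0.0829]
tool_rot: [0.717, 0.697, 0.002, -0.001]
ft_force: [-0.2, 5.6, 6.0]
grip_width: 0.0164
grasp_force: 58.6
```

```bash
python3 m3.py w5; python3 -c "
from h import *
snap('top','top5');snap('side','side5')"
```

```text
blanktop 31741 [45.3  3.8] [153.3  46.3] 89.5 z 57.4 y [-62.9  76.2]
band top 2546 [ 45.  -39.4] [13.1 46.3] 88.54 z 57.7 y [-45.2 -33.1]
stop 7313 [45.3 68.1] [46.7 35.9] 0.02 z 51.2 y [55.5 85.5]
ptr 14.969173905251111 [ 10.61579165 -28.96128976  40.48420966] 628
post 3794 [-30.2 -29.4] [25.2 30. ] 89.2 z 102.5 y [-40.3 -18.1]
eef [0.50689136 0.04934582 0.08289845] [-0.19071125  5.57623744  6.01732479]
```

View pics/w5.png

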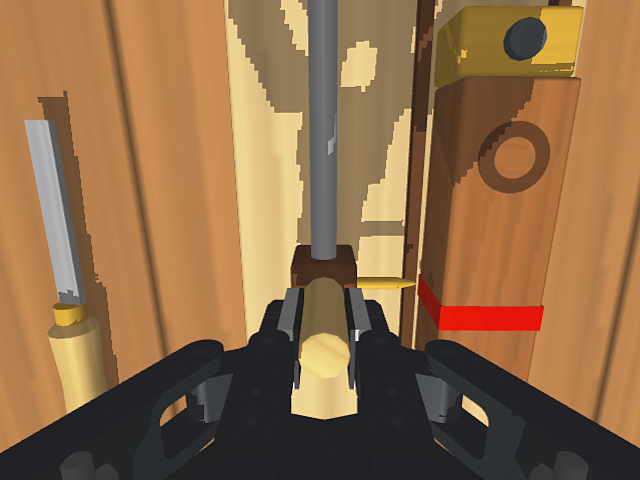

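The post is gripped and the rod is out. The pointer tip at (413,283) is at y=-29.0 mm and the band is at -39.4 mm, so 10.4 mm remain.

apply_moves --targets '[[[-0.003,-0.13,0,0,-1],[-0.003,-0.13,0,0,-1],[0,0,0,0,-1],[0,0,0,0,-1],[0,0,0,0,-1],[0,0,0,0,-1],[0,0,0,0,-1],[0,0,0,0,-1]]]'

```text
clock: 12.72
eef_pos: [0.5067, 0.0394, 0.0829]
tool_rot: [0.716, 0.698, 0.002, -0.001]
ft_force: [-0.9, 6.6, 6.5]
grip_width: 0.0165
grasp_force: 58.6
```

```bash
python3 m3.py w6; python3 m3.py w7
```

```text
blanktop 34852 [45.2 -1.6] [155.1  46.6] 89.57 z 57.4 y [-71.3  72.9]
band top 2671 [ 44.9 -39.2] [12.8 46.6] 89.62 z 57.6 y [-45.2 -33.2]
stop 4979 [45.3 64.7] [46.4 28. ] 1.71 z 51.2 y [53.4 77.4]
ptr 15.079007973403462 [ 10.77016455 -38.90772727  40.51937014] 640
post 3785 [-30.1 -39.1] [25. 30.] 89.37 z 102.5 y [-50.2 -27.8]
eef [0.50666761 0.03941324 0.08291308] [-0.89529101  6.62339674  6.4999594 ]
blanktop 34864 [45.4 -1.4] [155.   46.6] 89.31 z 57.4 y [-71.4  72.9]
band top 2665 [ 44.9 -39.3] [12.9 46.5] 89.19 z 57.6 y [-45.1 -33.3]
stop 4987 [45.3 63.9] [28.1 47. ] 89.69 z 51.2 y [53.4 77.3]
ptr 15.172651065728042 [ 10.85505361 -38.91429669  40.51495107] 645
post 3765 [-30.3 -39.5] [25.5 29.8] 88.6 z 102.5 y [-50.2 -27.9]
eef [0.50668142 0.03941522 0.08290712] [-1.24129634  6.25625545  6.37355295]
```

View pics/w7.png

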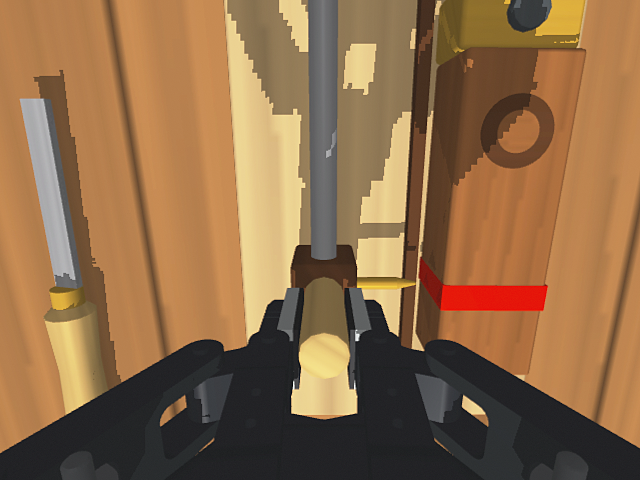

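The pointer (413,283) stands level with the red band on the blank's side: -38.9 against -39.3 mm. The blank's plain end is still against the stop, and the post is steadily gripped. Handing in.

```bash
python3 -c "
from workcell import order
print(order.job_done())"
```

```text
the job is handed in; nothing more can be done
None
```

The job is handed in: the red-banded blank lies flat in the bed with its plain end against the brass stop, and the gripper still holds the post with the pointer about 0.4 mm from the middle of the red band.

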